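Check the release force of a spring latch and set its status tab

ROBOT

A 7-joint arm with a two-finger parallel gripper is mounted at the origin on a cart in front of the work surface, level with it; the furniture and walls round the work are solid. World frame = base frame: x ahead of the robot, y to its left, z up, the work surface at z = 0. Lengths are in m, angles in degrees, forces in N, time in s.
With the tool pointing down it reaches from about 0.35 to 0.9 m from the base axis. Payload 7.2 kg.
Tool frame: the origin (TCP) lies at the very end of the fingers, on their centre line; the grasp point (between the pads) lies 19 mm behind it (bot.grasp_offset is the distance from the TCP to the grasp point, in m); z points along the fingers, y is the line along which they close (so a half turn about z gives the same grasp; the last joint's range is limited). The gripper opens to 85 mm and grips with 20 to 120 N. Pads are 22 mm wide; open, the fingers measure 114 mm over their backs; the gripper's body (76 mm by 85 mm) begins 54 mm behind the grasp point. The pads swing forward as they close: fully open they stand 13 mm farther back than shut.
Start: joints at [-71.287, 23.554, -0.728, 91.456, 0.321, 64.991, -4.71], TCP at [0.24, 0.577, 0.208] pointing down, gripper open.
Joint ranges: [-169.25, 169.25], [-16.82, 113.86], [-84.01, 82.57], [7.8, 145.47], [-59.2, 239.2], [7.22, 106.19], [-163.78, 163.78]. Speed limits (degrees/s): [136.94, 136.94, 172.46, 172.46, 180, 180, 180].

INTERFACE

Orientations are given as a 3x3 rotation matrix whose columns are the frame's x, y, z axes.
In Python, from bench import bot gives the robot as it stands.
- The arm moves only by the shell command python3 -m crank 'ROWS'. ROWS is JSON, a list of rows, each a list of 7 numbers: the turn, a rotation vector about the tool's x, y, z in degrees, then the shift along the tool's x, y, z in m, then the closure in counts, from 0 (fully open) to 255 (shut). A call has 1 to 20 rows; each row shifts and turns the commanded pose from where the row before left it, along the tool's axes as they then stand; what a row does not reach is not made up. A row lasts 1/8 s, in which the tool goes at most 62.5 mm and 10.7 degrees, less where a joint would pass 70% of its speed; a pose out of reach is approached as far as the arm can. A call with a gripper value outside its range is refused whole. The fingers move at their own pace and stop on an object; the grip force is fixed at half the most. Time passes only in rows, so rows that do not move let the fingers close. It gives the time, the measured TCP pose, the force, the opening and the grip force at its end, in the units of the state.
- bot.state(): the state, without advancing time (a new reading comes with each control period).
- bot.read_camera(name): name is "scene" or "top"; returns the picture (400x640x3 uint8, blue, green, red); there is no depth.
- bot.calibration(name): a dict with "fx", "fy", "cx", "cy" (pixels), "k1" (the pictures are not rectified: a ray, as slopes to the right and down, at radius r is drawn at 1 + k1 r^2 times it, then the intrinsics apply), "pose" (4x4, takes a point from camera to world coordinates). Camera axes: x right, y up, looking along -z (the intrinsics and any distortion apply to the point x, -y, -z); pixel columns grow to the right and rows downward; lengths in m; the calibration is good to about 2 mm. A picture is of the moment at which its call begins. calibration takes no time and is no camera call.
- bot.sign_off(): hands the job in; it is judged then, once.
Trained networks look in the newest picture that a camera, given by its name, has taken for a name from the list of things; names that differ only in an ending like _2 or _b are one class to them, and where a whole thing is asked for, a point or a joint stands for the part that bears it (a point fixed in the world has none). Each returns a list of dicts, best first, with "score" (0 to 1); they miss things now and then, are a little off and sometimes report something else, mostly with a low value. They report only what shows in the picture. A call takes as long as a camera call.
- bot.trace(label, camera): "region" (400x640 bool, what is visible of it) and "uv" ([column, row] in pixels, amid what is visible of it).
The state is a dict: "time_s": time; "q": joint angles; "joint_vel": joint speeds; "joint_efforts": joint torques, N m; "eef_pos": TCP position; "eef_rot": TCP orientation; "wrist_force": force on the tool from outside, world axes, zero at the start; "wrist_torque": the same for the moment, N m; "opening": finger opening in m; "gripper_force": force on a finger pad.
Only numpy, scipy, OpenCV 4.12 (cv2) and the standard library are available. Lean on these libraries where they do the work, as an engineer would, in place of code of your own. Each camera call takes 0.05 s, during which the arm holds its last target. There are 200 camera calls.

TASK

Check the spring latch on the small bench station: press its round pad straight down with slowly rising force until the latch clicks, or until it has taken a steady 12 N for a second without clicking, and never press the pad with more than 16 N. Then slide the status tab all the way to its stop: towards the latch if it clicked (fit for use), away from the latch if it did not (too stiff). Leave the latch as the test left it and do not shift the clamps and the vial lying round the station.

Things in the scene. Friction and masses are not known exactly. Their poses are not given: they have to be found in the camera images.
- station: Fixed aluminium base plate, 90 mm (own x) by 280 mm (own y), 10 mm thick. Origin: centre of its underside, on the bench; z up; at yaw 0 +x points away from the robot. Along own y it carries: the tab's steel track (40 x 120 mm, centre y = -70 mm, top at z = 24 mm), the grey latch housing (66 x 56 mm, centre y = +50 mm, top at z = 54 mm), a steel keeper block (30 x 16 mm, y = +114 mm, 45 mm high).
- latch_pad: Round black press pad, 28 mm diameter, on a stem above the latch housing (x = 0, y = +50 mm of the station). Origin: centre of its upper face, z = 80 mm at rest. Moves straight down on a spring of 2 N/mm, 1 N preload: 12 N at 5.5 mm, 16 N at 7.5 mm while the latch holds. On the click it drops 7 mm, the push falls away and it stays down (top at 73 mm); otherwise it rises back when let go.
- latch (a joint): Travel of the latch in the housing, in m: 0 = set (as it starts), 0.007 = clicked. It stays near 0 until the push reaches its release force, which differs every time between roughly 6 and 23 N, then snaps to 0.007 and stays. The click also withdraws a round steel bolt from the keeper block.
- tab (a joint): Slide position of the status tab along the station's +y, in m: 0 = stop away from the latch (too stiff), 0.070 = stop next to the latch (fit for use); starts near the middle. Friction about 2 N.
- tab_top (a point): Centre of the top face of the status tab, a black upright block 28 mm (station x) by 20 mm (station y) by 40 mm high standing on the track. Its top is 64 mm above the bench; at joint value q it stands at y = -105 mm + q of the station.
- pinch_clamp_a: Loose small plastic pinch clamp, 11 by 43 by 14 mm, lying close to the station on the robot's side. Origin: centre of its underside.
- pinch_clamp_b: Loose small plastic pinch clamp, 11 by 43 by 14 mm, lying close to the station's right-hand end (past the tab's track). Origin: centre of its underside.
- vial: Loose reagent vial, 23 mm diameter, 46 mm high, standing close behind the station. Origin: centre of its underside.

How it is judged (in metres and radians):
On the way, in this order (a step that is already met when the one before it is completed fails the run):
1. the latch is tested: it has clicked, or it has borne a push of about 12 N (10.5 N or more for 0.3 s) without clicking ((value of joint latch above 0.0055 m or (value of joint latch below 0.0015 m and contact force between latch_pad and anything else above 10.5 N))), for 0.3 s.
2. the status tab is at the stop that tells the result (((value of joint latch above 0.0055 m and value of joint tab above 0.064 m) or (value of joint latch below 0.0015 m and value of joint tab below 0.006 m))), for 0.2 s.
At the end, for the whole second after the job is handed in: Either the latch has clicked (travel over 5.5 mm) and the tab is within 6 mm of the stop next to the latch, or the latch is still set (travel under 1.5 mm) after bearing the 12 N push and the tab is within 6 mm of the stop away from the latch; the tab is at rest (((value of joint latch above 0.0055 m and value of joint tab above 0.064 m) or (value of joint latch below 0.0015 m and value of joint tab below 0.006 m)) and velocity of joint tab between -0.01 and 0.01 m/s); the robot touches nothing.
It fails at once if the pad is pressed with more than 16 N (contact force between latch_pad and anything else above 16 N).
It fails at once if a clamp or the vial is shifted by more than 20 mm (distance of any of pinch_clamp_a, pinch_clamp_b, vial from where it was at the start of the episode above 0.02 m).
It also fails if it takes over 48 s, if anything falls off the work surface, if the arm or the gripper's body presses on something with over 40 N, if the wrist force passes 120 N, or if a joint passes its speed limit or range.

## Working session

There is one attempt and no reset: what is moved stays moved. The work goes in short steps, Python scripts to look and compute and a shell command to move; the robot and the scene stay as the last step left them, time stands still between calls to the robot, and variables do not carry over. Pictures are saved under pics/ and viewed, at most 10 in all, crops included, and the job is handed in when it is done.

```bash
mkdir -p pics; cat > h.py <<'E'
import numpy as np, cv2
from bench import bot
def ray(cam,uv):
    c=bot.calibration(cam); P=np.array(c["pose"])
    d=np.array([(uv[0]-c["cx"])/c["fx"],(uv[1]-c["cy"])/c["fy"]]); s=d.copy()
    for _ in range(20): s=d/(1+c["k1"]*(s@s))
    return P[:3,3], P[:3,:3]@np.array([s[0],-s[1],-1])
def at(cam,uv,z):
    o,d=ray(cam,uv); return o+d*(z-o[2])/d[2]
def proj(cam,p):
    c=bot.calibration(cam); P=np.array(c["pose"]); q=P[:3,:3].T@(np.array(p)-P[:3,3])
    s=np.array([q[0],-q[1]])/-q[2]; s=s*(1+c["k1"]*(s@s)); return s*[c["fx"],c["fy"]]+[c["cx"],c["cy"]]
E
python3 - <<'E'
from h import *
for c in ("scene","top"):
    im=bot.read_camera(c); cv2.imwrite(f"pics/{c}0.png",im)
    print(c,np.round(np.array(bot.calibration(c)["pose"])[:3],3).tolist())
    for n,z in (("latch_pad",.08),("tab_top",.064),("station",.01),("pinch_clamp_a",.007),("vial",.046)):
        for r in bot.trace(n,c)[:3]: print(n,round(r["score"],2),np.round(r["uv"]),r["region"].sum(),np.round(at(c,r["uv"],z),4))
s=bot.state();print({k:np.round(v,3).tolist() for k,v in s.items()})
E
```

```text
scene [[-0.533, 0.428, -0.73, -0.116], [-0.846, -0.276, 0.455, 0.479], [-0.007, 0.861, 0.509, 0.531]]
latch_pad 0.66 [320. 213.] 153 [0.4807 0.0995 0.08  ]
tab_top 0.59 [369. 209.] 279 [ 0.463  -0.0013  0.064 ]
station 0.81 [326. 236.] 4790 [0.4935 0.0756 0.01  ]
station 0.4 [368. 209.] 331 [ 0.5288 -0.0549  0.01  ]
pinch_clamp_a 0.53 [353. 259.] 127 [0.4114 0.0714 0.007 ]
top [[0.005, 0.982, -0.188, 0.328], [-1.0, 0.007, 0.009, 0.096], [0.01, 0.188, 0.982, 0.919]]
latch_pad 0.47 [309. 193.] 145 [0.4936 0.1003 0.08  ]
tab_top 0.45 [362. 196.] 143 [ 0.4902 -0.0111  0.064 ]
station 0.83 [332. 201.] 4940 [0.4894 0.049  0.01  ]
pinch_clamp_a 0.62 [413. 199.] 86 [ 0.4969 -0.1354  0.007 ]
pinch_clamp_a 0.47 [319. 230.] 96 [0.4244 0.0771 0.007 ]
{'time_s': 0.6, 'q': [-71.287, 23.555, -0.729, 91.455, 0.321, 64.991, -4.709], 'joint_vel': [0.101, -0.042, 0.036, -0.095, -0.059, -0.039, 0.038], 'joint_efforts': [0.0, -60.008, 0.682, -29.962, 0.014, 0.002, 0.0], 'eef_pos': [0.24, 0.577, 0.208], 'eef_rot': [[-0.923, 0.385, -0.0], [0.385, 0.923, 0.0], [0.0, 0.0, -1.0]], 'wrist_force': [0.2, 0.367, -0.617], 'wrist_torque': [-0.021, -0.033, 0.004], 'gripper_force': 0.0, 'opening': 0.086}
```

View pics/top0.png

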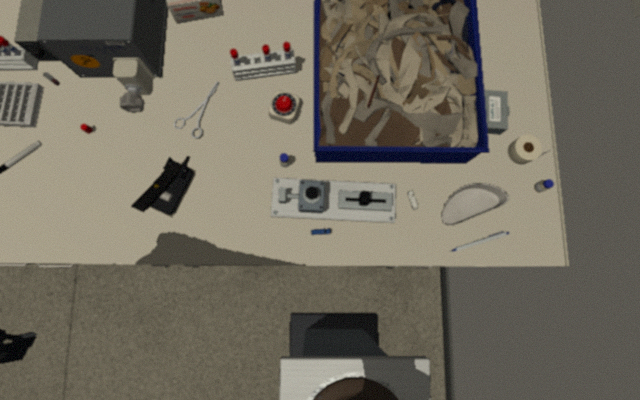

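View pics/scene0.png

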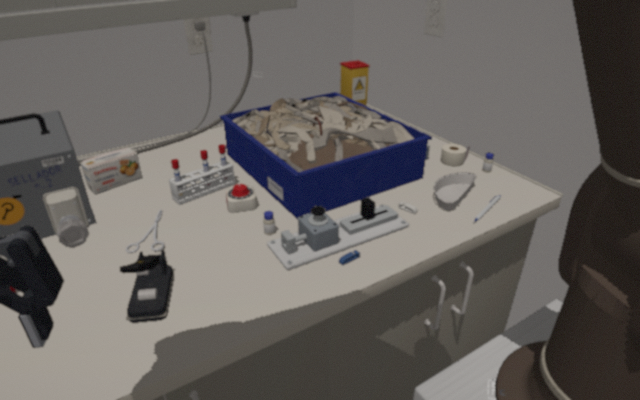

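The top view shows the station at cols 272–396, rows 178–221, with the pad near (312,193), the tab near (365,198) and the keeper at the left (+y left). In the scene view the pad is near (319,211) and the tab near (368,208). Next I fit the plate pose and overlay it.

```bash
cat > fit.py <<'E'
from h import *
from scipy.optimize import minimize
def box(p,cx,cy,sx,sy,z0,z1):
    c,s=np.cos(p[2]),np.sin(p[2])
    return [(p[0]+c*x-s*y,p[1]+s*x+c*y,z) for x in(cx-sx/2,cx+sx/2) for y in(cy-sy/2,cy+sy/2) for z in(z0,z1)]
BX=[(0,0,.09,.28,0,.01),(0,-.07,.04,.12,.01,.024),(0,.05,.066,.056,.01,.054),(0,.114,.03,.016,.01,.045),(0,.05,.026,.026,.054,.08)]
S=4
def mask(cam,p,q):
    m=np.zeros((400*S,640*S),np.uint8)
    for b in BX+[(0,-.105+q,.028,.02,.024,.064)]:
        pts=np.array([proj(cam,v) for v in box(p,*b)])
        cv2.fillConvexPoly(m,cv2.convexHull(np.round(pts*S+S/2-.5).astype(np.int32)),1)
    return m
E
python3 - <<'E'
from fit import *
R={}
for c in("scene","top"):
    bot.read_camera(c); r=bot.trace("station",c)[0]["region"].astype(np.uint8)
    for n in("latch_pad","tab_top"):
        for t in bot.trace(n,c)[:1]: r|=t["region"].astype(np.uint8)
    R[c]=cv2.resize(r,None,fx=S,fy=S,interpolation=cv2.INTER_NEAREST)
def cost(v,cs):
    p=[v[0]/100,v[1]/100,v[2]/10]
    return sum((mask(c,p,.035)!=R[c]).sum() for c in cs)/S/S
for cs in(("top",),("scene",),("scene","top")):
    f=minimize(cost,[49,5,0],args=(cs,),method="Nelder-Mead",options=dict(initial_simplex=[[49,5,0],[50,5,0],[49,6,0],[49,5,.8]]))
    p=[f.x[0]/100,f.x[1]/100,f.x[2]/10]; print(cs,np.round(p,4),f.fun)
ims=[]
for c,(u,v) in(("scene",(255,190)),("top",(260,165))):
    im=cv2.resize(cv2.imread(f"pics/{c}0.png")[v:v+80,u:u+160],None,fx=5,fy=3.75*5/3.75,interpolation=cv2.INTER_CUBIC)[:300]
    im=cv2.resize(cv2.imread(f"pics/{c}0.png")[v:v+60+15,u:u+160],(800,375),interpolation=cv2.INTER_CUBIC)[:300]
    for b in BX+[(0,-.07,.028,.02,.024,.064)]:
        h=cv2.convexHull(np.array([(proj(c,w)-[u,v]+.5)*5 for w in box(p,*b)],np.float32)).astype(np.int32)
        cv2.polylines(im,[h],True,(0,255,0),1)
    ims.append(im)
cv2.imwrite("pics/ov.png",np.vstack(ims))
E
```

```text
Traceback (most recent call last):
  File "fit.py", line 11, in mask
    pts=np.array([proj(cam,v) for v in box(p,*b)])
                  ~~~~^^^^^^^
  File "h.py", line 11, in proj
    c=bot.calibration(cam); P=np.array(c["pose"]); q=P[:3,:3].T@(np.array(p)-P[:3,3])
ValueError: time passes only in moves, steps and waits
```

```bash
sed -i 's/bot.calibration(\(cam\))/cal(cam)/' h.py; sed -i '2a import functools\ncal=functools.cache(lambda n: bot.calibration(n))' h.py
cat > dofit.py <<'E'
from fit import *
R={}
for c in("scene","top"):
    bot.read_camera(c); r=bot.trace("station",c)[0]["region"].astype(np.uint8)
    for n in("latch_pad","tab_top"):
        for t in bot.trace(n,c)[:1]: r|=t["region"].astype(np.uint8)
    R[c]=cv2.resize(r,None,fx=S,fy=S,interpolation=cv2.INTER_NEAREST)
def cost(v,cs):
    p=[v[0]/100,v[1]/100,v[2]/10]
    return sum((mask(c,p,.035)!=R[c]).sum() for c in cs)/S/S
for cs in(("top",),("scene",),("scene","top")):
    f=minimize(cost,[49,5,0],args=(cs,),method="Nelder-Mead",options=dict(initial_simplex=[[49,5,0],[50,5,0],[49,6,0],[49,5,.8]]))
    p=[f.x[0]/100,f.x[1]/100,f.x[2]/10]; print(cs,np.round(p,4),f.fun)
ims=[]
for c,(u,v) in(("scene",(255,200)),("top",(260,170))):
    im=cv2.resize(cv2.imread(f"pics/{c}0.png")[v:v+60,u:u+160],(800,300),interpolation=cv2.INTER_CUBIC)
    for b in BX+[(0,-.07,.028,.02,.024,.064)]:
        h=cv2.convexHull(np.array([(proj(c,w)-[u,v]+.5)*5 for w in box(p,*b)],np.float32)).astype(np.int32)
        cv2.polylines(im,[h],True,(0,255,0),1)
    ims.append(im)
cv2.imwrite("pics/ov.png",np.vstack(ims))
E
python3 dofit.py
```

```text
('top',) [ 0.4926  0.0466 -0.0509] 188.3125
('scene',) [ 0.4926  0.0443 -0.0356] 328.0
('scene', 'top') [ 0.4929  0.0467 -0.0467] 540.125
```

View pics/ov.png

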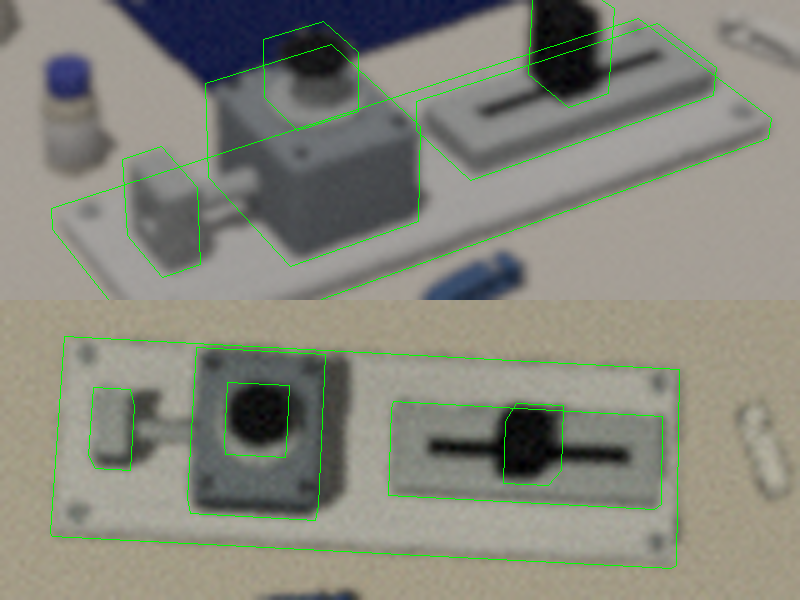

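The overlay fits to about 1–2 mm. The plate pose is about (0.494, 0.046), yaw −2.7°. The pad is at about (0.496, 0.096), and the tab's q is about 0.038. I'm moving above the pad with the fingers shut.

```bash
python3 -m crank '[[0,0,-10,0,0,0,255],[0,0,-10,0,0,0,255],[0,0,0,-0.028,-0.047,0,255],[0,0,0,-0.028,-0.047,0,255],[0,0,0,-0.028,-0.047,0,255],[0,0,0,-0.028,-0.047,0,255],[0,0,0,-0.028,-0.047,0,255],[0,0,0,-0.028,-0.047,0,255],[0,0,0,-0.028,-0.047,0,255],[0,0,0,-0.028,-0.047,0,255],[0,0,0,-0.028,-0.047,0,255],[0,0,0,-0.027,-0.046,0,255],[0,0,0,0,0,0.03,255],[0,0,0,0,0,0.03,255],[0,0,0,0,0,0.03,255],[0,0,0,0,0,0,255],[0,0,0,0,0,0,255]]'
```

```text
time_s: 3.52
eef_pos: [0.4983, 0.0958, 0.119]
eef_rot: [[-0.999, 0.046, 0.001], [0.046, 0.999, 0.0], [-0.001, 0.0, -1.0]]
wrist_force: [1.0, 0.4, 0.2]
opening: 0.0003
gripper_force: 0.0
```

```bash
python3 - <<'E'
from h import *
ims=[]
for c,(u,v) in(("scene",(240,160)),("top",(240,150))):
    im=bot.read_camera(c); ims.append(cv2.resize(im[v:v+75,u:u+200],(800,300),interpolation=cv2.INTER_CUBIC))
cv2.imwrite("pics/a.png",np.vstack(ims)); print(bot.state()["wrist_force"],bot.state()["eef_pos"])
E
```

```text
[-0.21749977  0.06546849  0.27775354] [0.49864015 0.09593644 0.11936185]
```

View pics/a.png

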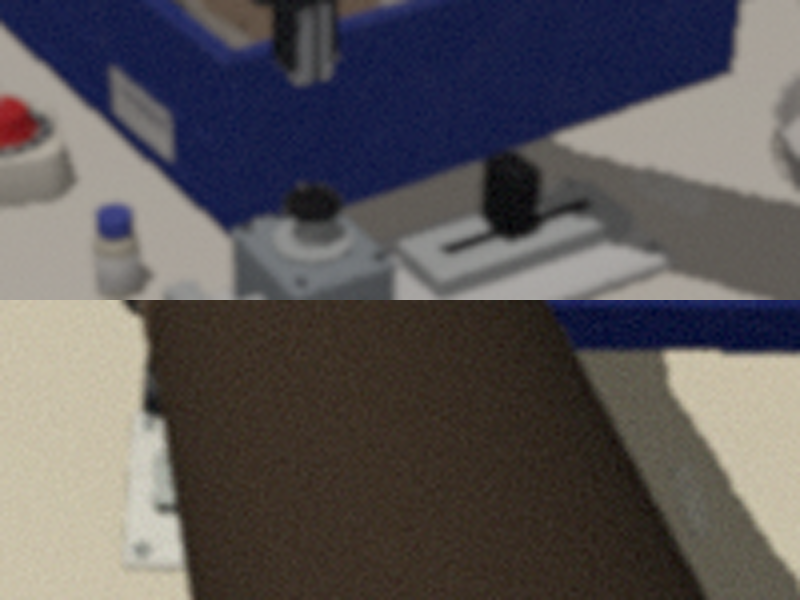

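In the scene view the fingertips at crop (310,75) stand directly over the pad at (313,198). The top view is hidden by the arm. I'm descending to just above the pad.

```bash
python3 -m crank '[[0,0,0,0.002,0,0.018,255],[0,0,0,0,0,0.012,255],[0,0,0,0,0,0.003,255],[0,0,0,0,0,0,255],[0,0,0,0,0,0,255]]'
```

```text
time_s: 4.25
eef_pos: [0.4961, 0.0958, 0.0854]
eef_rot: [[-0.999, 0.046, 0.001], [0.046, 0.999, 0.0], [-0.001, 0.0, -1.0]]
wrist_force: [-0.5, 0.9, -0.3]
opening: 0.0001
gripper_force: 0.0
```

```bash
python3 -m crank '[[0,0,0,0,0,0.001,255],[0,0,0,0,0,0.001,255],[0,0,0,0,0,0.001,255],[0,0,0,0,0,0.001,255],[0,0,0,0,0,0.001,255],[0,0,0,0,0,0.001,255],[0,0,0,0,0,0.0005,255],[0,0,0,0,0,0,255],[0,0,0,0,0,0,255]]'
```

```text
time_s: 5.38
eef_pos: [0.4957, 0.0958, 0.0785]
eef_rot: [[-0.999, 0.046, 0.0], [0.046, 0.999, 0.0], [-0.0, 0.0, -1.0]]
wrist_force: [-0.4, -0.3, -0.1]
opening: -0.0
gripper_force: 0.0
```

```bash
python3 -m crank '[[0,0,0,0,0,0.0005,255],[0,0,0,0,0,0.0005,255],[0,0,0,0,0,0,255]]'; python3 -m crank '[[0,0,0,0,0,0.0005,255],[0,0,0,0,0,0.0005,255],[0,0,0,0,0,0,255]]'
```

```text
time_s: 5.75
eef_pos: [0.4957, 0.0957, 0.0774]
eef_rot: [[-0.999, 0.046, -0.0], [0.046, 0.999, -0.0], [0.0, -0.0, -1.0]]
wrist_force: [-0.7, -1.0, -0.2]
opening: -0.0
gripper_force: 0.0
time_s: 6.12
eef_pos: [0.4957, 0.0957, 0.0764]
eef_rot: [[-0.999, 0.046, -0.0], [0.046, 0.999, -0.0], [0.0, -0.0, -1.0]]
wrist_force: [0.5, -0.0, -1.4]
opening: -0.0001
gripper_force: 0.0
```

```bash
python3 - <<'E'
from h import *
im=bot.read_camera("scene"); cv2.imwrite("pics/b.png",cv2.resize(im[170:245,265:385],(800,500),interpolation=cv2.INTER_CUBIC)); print(bot.state()["wrist_force"],bot.state()["eef_pos"], proj("scene",[.4957,.0957,.08]))
E
```

```text
[-0.89338761 -0.50150327 -0.42971784] [0.49565573 0.09575265 0.07647847] [316.8898102  208.45587455]
```

View pics/b.png

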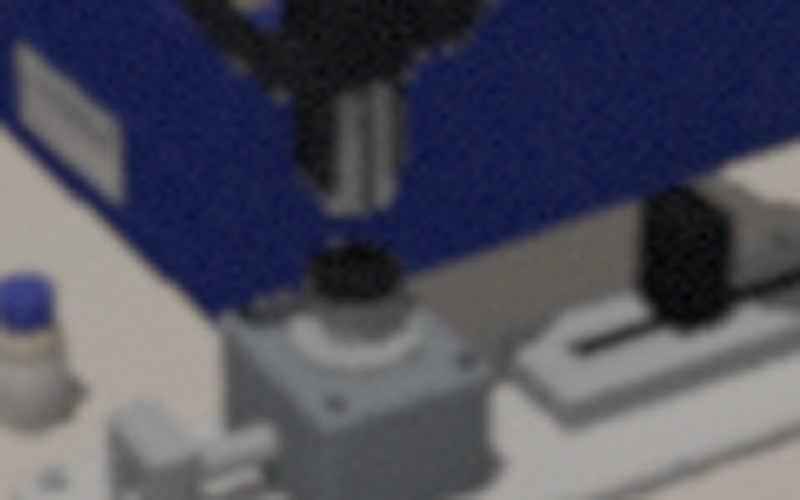

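The fingertip's lower end shows at about (319,202) while the pad top is at (318,209), so there is still a gap. I'm comparing this with the projected TCP and with the start pictures.

```bash
python3 - <<'E'
from h import *
print("now",proj("scene",[.4957,.0957,.0764]),proj("scene",[.4957,.0957,.092]),proj("scene",[.518,.082,.0764]))
print("hi",proj("scene",[.4986,.0959,.119]))
t=np.array([.24,.577,.208]); y=np.array([.385,.923,0])
for c in("scene","top"):
    im=cv2.imread(f"pics/{c}0.png")
    for dz in(0,.013):
        print(c,dz,[proj(c,t+k*y+[0,0,dz]).round(1) for k in(-.05,0,.05)])
a=cv2.imread("pics/scene0.png")[220:360,0:100]; b=cv2.imread("pics/top0.png")[290:380,0:100]
def mk(im,c,u,v):
    im=cv2.resize(im,None,fx=4,fy=4,interpolation=cv2.INTER_CUBIC)
    for dz,col in((0,(0,255,0)),(.013,(0,255,255))):
        for k in(-.05,0,.05): cv2.circle(im,tuple(int(w) for w in (proj(c,t+k*y+[0,0,dz])-[u,v])*4),3,col,1)
    return im
A=mk(a,"scene",0,220);B=mk(b,"top",0,290)
B=cv2.copyMakeBorder(B,0,A.shape[0]-B.shape[0],0,0,cv2.BORDER_CONSTANT)
cv2.imwrite("pics/c.png",np.hstack([A,B]))
E
```

```text
now [316.90158831 210.09447157] [316.85017349 202.94227976] [316.7364338  202.80365144]
hi [315.81622953 189.60624157]
scene 0 [array([ 59.8, 369. ]), array([-2.000e-01,  3.758e+02]), array([-60.4, 382.4])]
scene 0.013 [array([ 55.2, 358.8]), array([ -5.9, 365.7]), array([-67.2, 372.2])]
top 0 [array([ 48.8, 337.4]), array([ 22.9, 325. ]), array([ -2.5, 312.7])]
top 0.013 [array([ 43.8, 338.5]), array([ 17.6, 325.9]), array([ -8.3, 313.4])]
```

View pics/c.png

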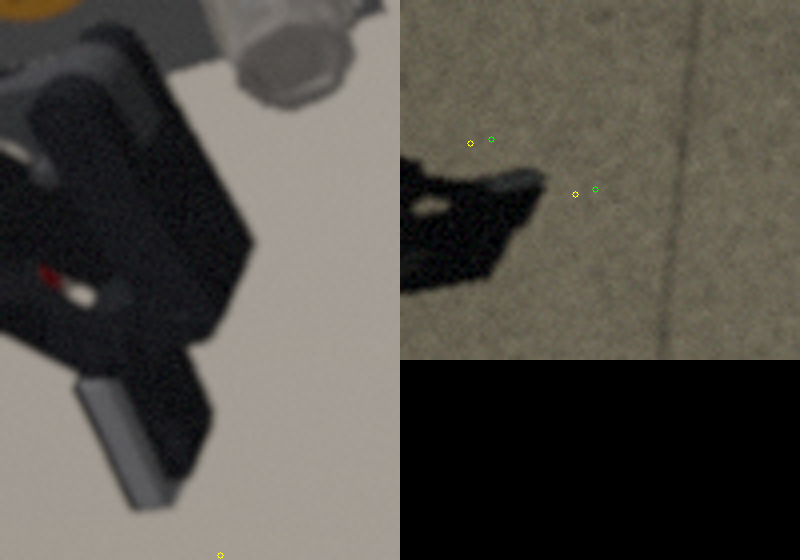

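Both cameras agree that the real fingertips sit about 15 mm above the reported TCP, with no sideways offset. Contact should therefore come near a reported z of 0.065. I'm going down slowly and watching the force.

```bash
python3 -m crank '[[0,0,0,0,0,0.002,255],[0,0,0,0,0,0.002,255],[0,0,0,0,0,0.002,255],[0,0,0,0,0,0.001,255],[0,0,0,0,0,0,255]]';  python3 -m crank '[[0,0,0,0,0,0.0005,255],[0,0,0,0,0,0.0005,255],[0,0,0,0,0,0.0005,255],[0,0,0,0,0,0.0005,255],[0,0,0,0,0,0,255]]'
```

```text
time_s: 6.8
eef_pos: [0.4956, 0.0957, 0.0694]
eef_rot: [[-0.999, 0.046, -0.0], [0.046, 0.999, -0.0], [0.0, -0.0, -1.0]]
wrist_force: [-0.9, -0.7, 0.7]
opening: -0.0001
gripper_force: 0.0
time_s: 7.42
eef_pos: [0.4957, 0.0958, 0.0675]
eef_rot: [[-0.999, 0.046, -0.0], [0.046, 0.999, 0.0], [0.0, 0.0, -1.0]]
wrist_force: [0.0, -0.7, -0.2]
opening: 0.0002
gripper_force: 0.0
```

```bash
python3 -m crank '[[0,0,0,0,0,0.0005,255],[0,0,0,0,0,0.0005,255],[0,0,0,0,0,0.0005,255],[0,0,0,0,0,0.0005,255],[0,0,0,0,0,0,255]]'; python3 -m crank '[[0,0,0,0,0,0.0005,255],[0,0,0,0,0,0.0005,255],[0,0,0,0,0,0,255]]'
```

```text
time_s: 8.05
eef_pos: [0.4957, 0.0958, 0.0655]
eef_rot: [[-0.999, 0.046, 0.0], [0.046, 0.999, 0.0], [0.0, 0.0, -1.0]]
wrist_force: [0.7, 0.2, 0.6]
opening: -0.0001
gripper_force: 0.0
time_s: 8.43
eef_pos: [0.4957, 0.0958, 0.0645]
eef_rot: [[-0.999, 0.046, -0.0], [0.046, 0.999, 0.0], [0.0, 0.0, -1.0]]
wrist_force: [0.3, -0.1, 0.1]
opening: 0.0004
gripper_force: 0.0
```

```bash
for i in 1; do python3 -m crank '[[0,0,0,0,0,0.0005,255],[0,0,0,0,0,0.0005,255],[0,0,0,0,0,0,255]]'; done; python3 -m crank '[[0,0,0,0,0,0.0005,255],[0,0,0,0,0,0.0005,255],[0,0,0,0,0,0,255]]'
```

```text
time_s: 8.8
eef_pos: [0.4957, 0.0957, 0.0634]
eef_rot: [[-0.999, 0.046, -0.0], [0.046, 0.999, -0.0], [0.0, -0.0, -1.0]]
wrist_force: [-0.3, 0.1, 0.6]
opening: 0.0002
gripper_force: 0.0
time_s: 9.18
eef_pos: [0.4956, 0.0958, 0.0624]
eef_rot: [[-0.999, 0.046, -0.0], [0.046, 0.999, -0.0], [0.0, -0.0, -1.0]]
wrist_force: [0.5, 0.5, -0.3]
opening: 0.0001
gripper_force: 0.0
```

```bash
python3 - <<'E'
from h import *
im=bot.read_camera("scene"); cv2.imwrite("pics/d.png",cv2.resize(im[170:245,265:385],(800,500),interpolation=cv2.INTER_CUBIC)); s=bot.state(); print(s["wrist_force"],s["wrist_torque"],s["joint_efforts"])
E
```

```text
[-0.23047833  1.33526207  0.51092515] [0.02325365 0.00938592 0.01463187] [ 6.27354948e-04 -4.96268535e+01  2.81967223e+00 -2.15612823e+01
  9.09322553e-03 -1.23038732e-03  7.87651752e-04]
```

View pics/d.png

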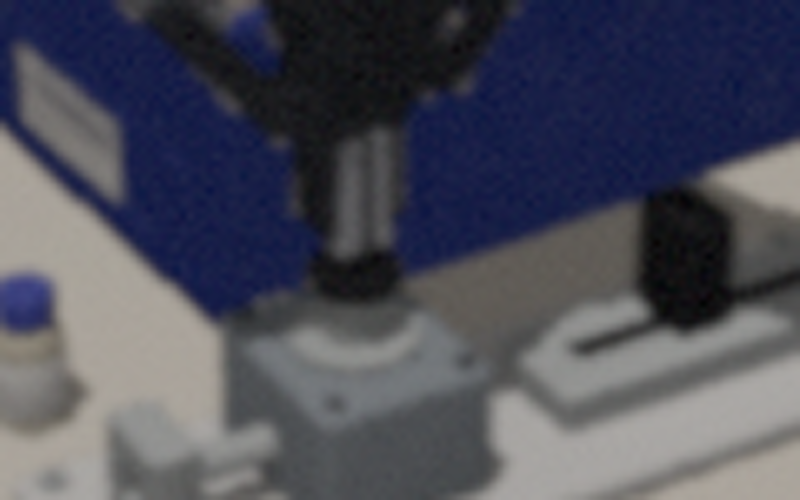

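The fingertips now end at the pad's centre in the picture (crop (360,258)), so contact is imminent.

```bash
python3 -m crank '[[0,0,0,0,0,0.0005,255],[0,0,0,0,0,0.0005,255],[0,0,0,0,0,0,255]]'; python3 -m crank '[[0,0,0,0,0,0.0005,255],[0,0,0,0,0,0.0005,255],[0,0,0,0,0,0,255]]'
```

```text
time_s: 9.6
eef_pos: [0.4957, 0.0957, 0.0614]
eef_rot: [[-0.999, 0.046, -0.0], [0.046, 0.999, 0.0], [0.0, 0.0, -1.0]]
wrist_force: [0.0, -0.3, 0.1]
opening: -0.0003
gripper_force: 0.0
time_s: 9.98
eef_pos: [0.4956, 0.0958, 0.0604]
eef_rot: [[-0.999, 0.046, -0.0], [0.046, 0.999, 0.0], [0.0, 0.0, -1.0]]
wrist_force: [-0.7, 0.2, -0.2]
opening: 0.0003
gripper_force: 0.0
```

```bash
python3 -m crank '[[0,0,0,0,0,0.0005,255],[0,0,0,0,0,0.0005,255],[0,0,0,0,0,0,255]]'; python3 -m crank '[[0,0,0,0,0,0.0005,255],[0,0,0,0,0,0.0005,255],[0,0,0,0,0,0,255]]'
```

```text
time_s: 10.35
eef_pos: [0.4957, 0.0958, 0.0595]
eef_rot: [[-0.999, 0.046, -0.0], [0.046, 0.999, 0.0], [0.0, 0.0, -1.0]]
wrist_force: [-0.4, 0.4, -0.0]
opening: 0.0001
gripper_force: 0.0
time_s: 10.72
eef_pos: [0.4957, 0.0958, 0.0585]
eef_rot: [[-0.999, 0.046, -0.0], [0.046, 0.999, 0.0], [0.0, -0.0, -1.0]]
wrist_force: [-0.2, -0.8, -0.4]
opening: -0.0001
gripper_force: 0.0
```

```bash
python3 - <<'E'
from h import *
im=bot.read_camera("scene"); cv2.imwrite("pics/e.png",cv2.resize(im[170:245,265:385],(800,500),interpolation=cv2.INTER_CUBIC)); s=bot.state(); print(s["wrist_force"],s["wrist_torque"],s["joint_efforts"])
E
```

```text
[-0.58764862  0.28540357 -0.72613343] [-0.01636543  0.08849343  0.0052824 ] [-1.09174191e-03 -4.98538542e+01  2.84391895e+00 -2.13312221e+01
  8.98971601e-03 -1.14959494e-03  7.43646542e-04]
```

View pics/e.png

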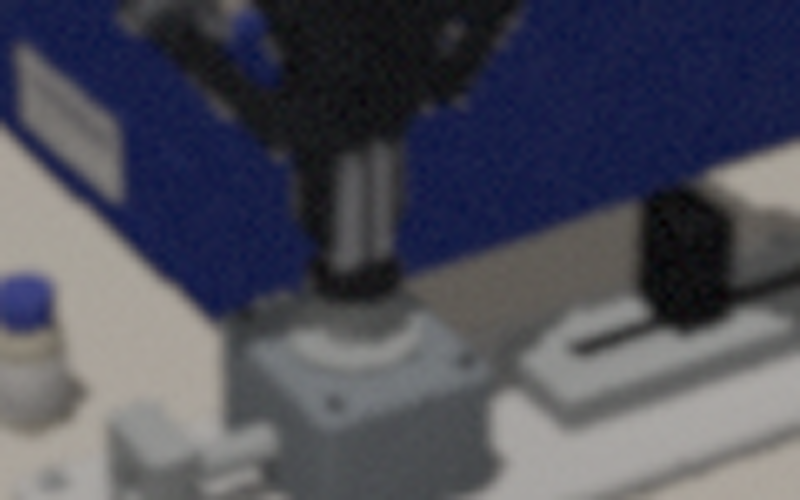

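The tip now ends at crop (360,272), and the pad's front lip is near 278–280 with the pad not moved. Contact should come within a couple of mm, so I'm keeping the small steps.

```bash
python3 -m crank '[[0,0,0,0,0,0.0005,255],[0,0,0,0,0,0.0005,255],[0,0,0,0,0,0,255]]'; python3 -m crank '[[0,0,0,0,0,0.0005,255],[0,0,0,0,0,0.0005,255],[0,0,0,0,0,0,255]]'
```

```text
time_s: 11.15
eef_pos: [0.4956, 0.0957, 0.0574]
eef_rot: [[-0.999, 0.046, -0.0], [0.046, 0.999, 0.0], [0.0, 0.0, -1.0]]
wrist_force: [0.2, 0.2, -0.2]
opening: 0.0001
gripper_force: 0.0
time_s: 11.52
eef_pos: [0.4957, 0.0958, 0.0565]
eef_rot: [[-0.999, 0.046, 0.0], [0.046, 0.999, 0.0], [-0.0, 0.0, -1.0]]
wrist_force: [-0.2, 1.0, 1.5]
opening: 0.0001
gripper_force: 0.6
```

```bash
python3 -m crank '[[0,0,0,0,0,0.0005,255],[0,0,0,0,0,0.0005,255],[0,0,0,0,0,0,255]]'
```

```text
time_s: 11.9
eef_pos: [0.4957, 0.0958, 0.0556]
eef_rot: [[-0.999, 0.046, 0.0], [0.046, 0.999, 0.0], [-0.0, 0.0, -1.0]]
wrist_force: [-0.1, -0.9, 2.4]
opening: 0.0
gripper_force: 1.6
```

Contact: the force is rising as the spring predicts.

```bash
python3 -m crank '[[0,0,0,0,0,0.0005,255],[0,0,0,0,0,0.0005,255],[0,0,0,0,0,0,255]]'; python3 -m crank '[[0,0,0,0,0,0.0005,255],[0,0,0,0,0,0.0005,255],[0,0,0,0,0,0,255]]'
```

```text
time_s: 12.28
eef_pos: [0.4958, 0.0958, 0.0546]
eef_rot: [[-0.999, 0.046, 0.0], [0.046, 0.999, 0.0], [-0.0, 0.0, -1.0]]
wrist_force: [-1.8, -0.0, 4.7]
opening: -0.0
gripper_force: 2.6
time_s: 12.65
eef_pos: [0.4958, 0.0958, 0.0537]
eef_rot: [[-0.999, 0.046, 0.0], [0.046, 0.999, 0.0], [-0.0, 0.0, -1.0]]
wrist_force: [-2.2, -0.4, 7.2]
opening: -0.0
gripper_force: 3.4
```

```bash
python3 -m crank '[[0,0,0,0,0,0.0005,255],[0,0,0,0,0,0.0005,255],[0,0,0,0,0,0,255]]'; python3 -m crank '[[0,0,0,0,0,0.0005,255],[0,0,0,0,0,0,255]]'
```

```text
time_s: 13.02
eef_pos: [0.4956, 0.0957, 0.0524]
eef_rot: [[-0.999, 0.046, -0.0], [0.046, 0.999, -0.0], [0.0, -0.0, -1.0]]
wrist_force: [0.9, -0.1, 0.2]
opening: -0.0
gripper_force: 0.0
time_s: 13.28
eef_pos: [0.4955, 0.0957, 0.0517]
eef_rot: [[-0.999, 0.046, -0.0], [0.046, 0.999, -0.0], [0.0, -0.0, -1.0]]
wrist_force: [-0.9, -0.5, 0.4]
opening: -0.0003
gripper_force: 0.0
```

The force dropped from 7.2 N to 0 while moving down, so the latch clicked at about 8 N. The true tip is about 23 mm above the reported TCP. Next: rise, pass over the tab to its far side, and look.

```bash
python3 -m crank '[[0,0,0,0,0,-0.025,255],[0,0,0,0,0,-0.025,255],[0,0,0,0,-0.0585,0,255],[0,0,0,0,-0.0585,0,255],[0,0,0,0,-0.058,0,255],[0,0,0,0,0,0,255],[0,0,0,0,0,0,255]]'; python3 - <<'E'
from h import *
im=bot.read_camera("scene"); cv2.imwrite("pics/f.png",cv2.resize(im[160:250,275:425],(800,480),interpolation=cv2.INTER_CUBIC))
e=np.array(bot.state()["eef_pos"]); print(e,proj("scene",e+[0,0,.023]))
for p,z in(("latch_pad",.073),("tab_top",.064)):
    for r in bot.trace(p,"scene")[:1]: print(p,r["score"],r["uv"],at("scene",r["uv"],z))
E
```

```text
time_s: 14.15
eef_pos: [0.4876, -0.0787, 0.1018]
eef_rot: [[-0.999, 0.046, -0.0], [0.046, 0.999, 0.0], [0.0, 0.0, -1.0]]
wrist_force: [-1.5, 0.3, 0.2]
opening: 0.0002
gripper_force: 0.0
[ 0.48772098 -0.07790209  0.1018029 ] [393.32279809 165.70589482]
latch_pad 0.5 [320.3, 214.4] [0.48423732 0.09552616 0.073     ]
tab_top 0.67 [366.8, 209.6] [0.46206878 0.00394308 0.064     ]
```

View pics/f.png

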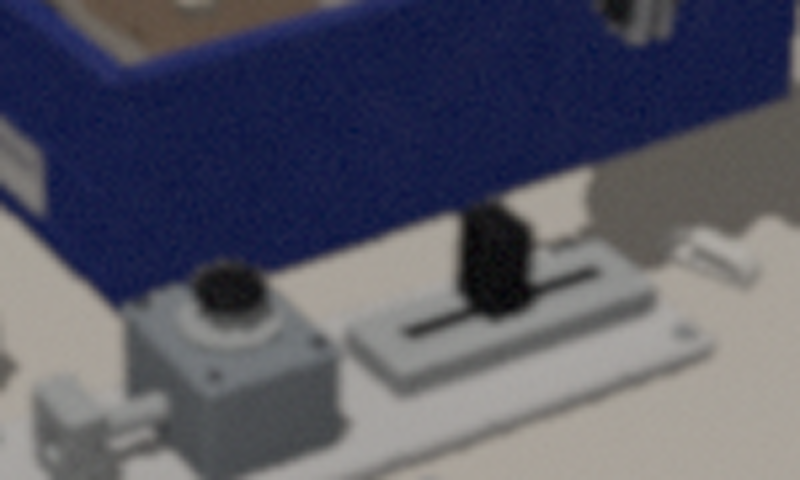

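The pad sits visibly lower with only a short stem showing (crop (232,285)), which confirms the click. The finger at (637,40) is well clear of the tab's far side. I'm descending and pushing towards the latch.

```bash
python3 -m crank '[[0,0,0,0,0,0.03,255],[0,0,0,0,0,0.03,255],[0,0,0,0,0,0.02,255],[0,0,0,0,0,0,255]]'; python3 -m crank '[[0,0,0,0,0.006,0,255],[0,0,0,0,0.006,0,255],[0,0,0,0,0.006,0,255],[0,0,0,0,0.006,0,255],[0,0,0,0,0.006,0,255],[0,0,0,0,0.006,0,255],[0,0,0,0,0.006,0,255],[0,0,0,0,0,0,255]]'
```

```text
time_s: 14.8
eef_pos: [0.4866, -0.0777, 0.0207]
eef_rot: [[-0.999, 0.044, -0.003], [0.044, 0.999, 0.0], [0.003, 0.0, -1.0]]
wrist_force: [-0.2, 0.9, -0.2]
opening: -0.0001
gripper_force: 0.0
time_s: 15.8
eef_pos: [0.4896, -0.0367, 0.022]
eef_rot: [[-0.999, 0.045, 0.0], [0.045, 0.999, 0.0], [-0.0, 0.0, -1.0]]
wrist_force: [0.3, -0.1, 0.3]
opening: 0.0
gripper_force: 0.0
```

```bash
python3 -m crank '[[0,0,0,0,0.004,0,255],[0,0,0,0,0.004,0,255],[0,0,0,0,0.004,0,255],[0,0,0,0,0.004,0,255]]'; python3 -m crank '[[0,0,0,0,0.003,0,255],[0,0,0,0,0.003,0,255],[0,0,0,0,0,0,255]]'; python3 - <<'E'
from h import *
im=bot.read_camera("scene")
for r in bot.trace("tab_top","scene")[:1]: print(r["score"],r["uv"],at("scene",r["uv"],.064))
E
```

```text
time_s: 16.3
eef_pos: [0.4903, -0.0209, 0.022]
eef_rot: [[-0.999, 0.046, -0.0], [0.046, 0.999, -0.0], [0.0, -0.0, -1.0]]
wrist_force: [-0.2, -2.0, 0.5]
opening: -0.0002
gripper_force: 1.1
time_s: 16.68
eef_pos: [0.4906, -0.0146, 0.0219]
eef_rot: [[-0.999, 0.045, -0.0], [0.045, 0.999, 0.0], [0.0, 0.0, -1.0]]
wrist_force: [0.1, -0.4, 0.6]
opening: 0.0
gripper_force: 0.0
0.84 [355.9, 210.6] [0.47049724 0.02362507 0.064     ]
```

The tab is moving. I'm continuing until the stop shows in the force.

```bash
python3 -m crank '[[0,0,0,0,0.003,0,255],[0,0,0,0,0.003,0,255],[0,0,0,0,0,0,255]]'; python3 -m crank '[[0,0,0,0,0.002,0,255],[0,0,0,0,0.002,0,255],[0,0,0,0,0,0,255]]'
```

```text
time_s: 17.15
eef_pos: [0.4907, -0.0128, 0.0221]
eef_rot: [[-0.999, 0.049, -0.0], [0.049, 0.999, -0.003], [-0.0, -0.003, -1.0]]
wrist_force: [-0.7, -13.4, 3.3]
opening: 0.0002
gripper_force: 6.6
time_s: 17.52
eef_pos: [0.4907, -0.0124, 0.0222]
eef_rot: [[-0.999, 0.052, -0.0], [0.052, 0.999, -0.007], [-0.0, -0.007, -1.0]]
wrist_force: [-1.2, -23.7, 3.7]
opening: 0.0001
gripper_force: 12.0
```

Stop reached (24 N, no more travel). I'm backing off, rising and checking.

```bash
python3 -m crank '[[0,0,0,0,-0.012,0,255],[0,0,0,0,-0.03,0,255],[0,0,0,0,0,0,255],[0,0,0,0,0,-0.05,255],[0,0,0,0,0,-0.05,255],[0,0,0,0,0,0,255],[0,0,0,0,0,0,255]]'; python3 - <<'E'
from h import *
im=bot.read_camera("scene"); cv2.imwrite("pics/g.png",cv2.resize(im[160:280,250:425],(800,549),interpolation=cv2.INTER_CUBIC))
for r in bot.trace("tab_top","scene")[:1]: print(r["score"],r["uv"],at("scene",r["uv"],.064))
E
```

```text
time_s: 18.4
eef_pos: [0.489, -0.046, 0.1219]
eef_rot: [[-0.999, 0.044, 0.0], [0.044, 0.999, 0.001], [-0.0, 0.001, -1.0]]
wrist_force: [-1.1, 0.5, -0.5]
opening: 0.0
gripper_force: 0.0
0.77 [352.1, 214.9] [0.46215873 0.03864869 0.064     ]
```

View pics/g.png

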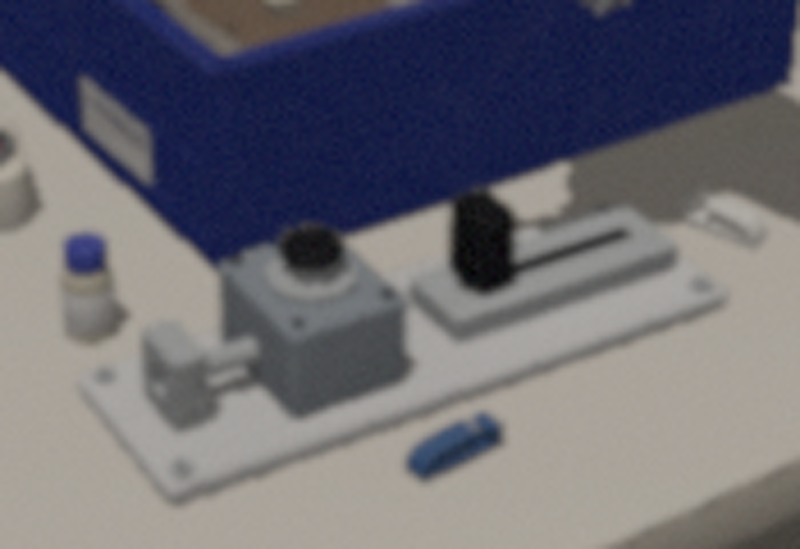

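The tab stands at the latch end of its slot, with the vial and clamps where they were. I'm checking the pad drop numerically against the first picture.

```bash
python3 - <<'E'
from h import *
a=cv2.imread("pics/scene0.png"); b=bot.read_camera("scene")
for im in(a,b): print(im[202:232,316:321].mean((1,2)).astype(int).tolist())
print("bolt");
for im in(a,b): print(im[232:244,288:308].mean(2).astype(int).tolist()[::3])
E
```

```text
[37, 36, 38, 40, 38, 28, 21, 22, 24, 23, 22, 22, 24, 47, 69, 76, 77, 83, 91, 110, 129, 136, 129, 115, 109, 111, 114, 111, 108, 106]
[40, 39, 38, 38, 39, 42, 50, 52, 38, 27, 22, 22, 25, 25, 25, 28, 42, 64, 80, 101, 126, 138, 133, 117, 112, 116, 117, 116, 113, 110]
bolt
[[139, 142, 148, 151, 154, 157, 157, 155, 151, 140, 114, 86, 75, 74, 78, 78, 81, 79, 75, 74], [139, 137, 140, 138, 143, 148, 151, 154, 153, 147, 135, 125, 127, 132, 134, 136, 134, 124, 102, 81], [133, 136, 134, 130, 124, 115, 111, 118, 131, 131, 128, 126, 122, 117, 112, 108, 101, 92, 86, 77], [95, 93, 94, 91, 88, 88, 91, 97, 105, 112, 119, 128, 129, 130, 127, 112, 88, 67, 64, 72]]
[[144, 146, 153, 155, 160, 160, 162, 160, 154, 146, 119, 90, 76, 77, 79, 85, 85, 81, 79, 81], [145, 145, 143, 144, 147, 153, 157, 160, 157, 151, 139, 129, 131, 136, 138, 141, 139, 128, 104, 86], [139, 140, 139, 134, 129, 120, 115, 122, 134, 134, 132, 128, 125, 121, 114, 109, 103, 95, 84, 82], [99, 101, 98, 96, 91, 93, 97, 101, 108, 116, 125, 131, 133, 134, 130, 116, 90, 70, 70, 72]]
```

The pad has dropped 3.5 px (7 mm) with nothing touching it, and the bolt's bright end on the keeper's outer face is gone. That confirms the click, so I'm handing in.

```bash
python3 -c "
from bench import bot
print(bot.sign_off())"
```

```text
the job is handed in; nothing more can be done
None
```

The latch clicked at roughly 8 N (last reading 7.2 N), well under the 16 N limit, so I slid the status tab to its stop next to the latch (fit for use), left the clamps and vial in place, and handed the job in at about 18.5 s; no verdict was returned.

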